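Stand the blue filter module in its test dock

TASK

Pick up the blue filter module that lies flat on the bench and stand it upright in the empty dock, black foot down and brass connectors up. Push it fully home against the drag of the dock's spring contact until the foot rests on the slot's floor, then let go; leave the green module standing undisturbed in its own dock.

Things in the scene. Friction and masses are not known exactly. Their poses are not given: they have to be found in the camera images.
- module: loose blue filter module, block 130 mm long (x), 50 mm wide (y), 26 mm thick (z), 0.25 kg, metal cover plate on its +z face. Starts lying flat, cover up, foot pointing roughly to the robot's right (-y). Origin: middle of the underside, half way along; +x points from the black foot to the connector end. The smooth faces 50 mm apart are free for gripping.
- module_foot (a point): middle of the black foot's end face, at x = -65 mm, z = 13 mm in the module's frame, axes as the module's. The last 8 mm at the foot are 2 mm narrower on every side
- module_top (a point): middle of the module's connector end face, at x = +65 mm, z = 13 mm in the module's frame; two brass connectors, 8 mm diameter, stand 12 mm out of it
- dock: the empty grey dock, fixed to the bench: base plate 100 mm (x) by 88 mm (y), 12 mm thick, with an open-topped slot on it. Origin: middle of its underside; z up; -x is the front, turned roughly to the robot's right, a black terminal block at +x. Slot 29 mm along x, 52.6 mm along y, 35 mm deep, walls 8 mm thick. The module fits either way round (cover to front or rear).
- dock_slot (a point): middle of the slot's floor in the empty dock, 12 mm above the bench; axes as the dock's. With the module home its foot's middle lies here, about 1 mm toward the front
- full_dock: the other dock, same in shape and size and fixed, which holds the green module; origin in the middle of its underside
- green_module: the green module, loose, same size as the blue one, already standing in the other dock. Origin: middle of its foot, z up along its length; its top with the connectors is 154 mm above the bench
- dock_mouth (a point): middle of the slot's mouth, level with the top of its walls, 47 mm above the bench; black sloping lead-in lips rise to 53 mm. A brass leaf spring in the rear (+x) wall bulges 5.5 mm into the slot below here and presses the module to the front wall with about 6 N: the module does not fall in by its weight but needs about 10 N of push

How it is judged:
By the outcome, as a careful person would: the job done as asked, in the order asked, and still so for the second after the job is handed in, with the robot touching nothing.
It also fails if it takes over 58 s, if anything falls off the work surface, if the arm or the gripper's body presses on something with over 40 N, if the wrist force passes 120 N, or if a joint passes its speed limit or range.

ROBOT

A 6-joint arm with a two-finger parallel gripper is mounted at the origin on the work surface; the furniture and walls round the work are solid. World frame = base frame: x ahead of the robot, y to its left, z up, the work surface at z = 0. Lengths are in m, angles in rad, forces in N, time in s.
With the tool pointing down it reaches from about 0.35 to 0.85 m from the base axis. Payload 8.1 kg.
Tool frame: the origin (TCP) lies between the finger pads; the fingertips stand 25 mm ahead of it and the grasp point (between the pads) lies 6 mm ahead of it; z points along the fingers, y is the line along which they close (so a half turn about z gives the same grasp; the last joint's range is limited). The gripper opens to 93 mm and grips with 3 to 60 N. Pads are 15 mm wide; open, the fingers measure 128 mm over their backs; the gripper's body (75 mm by 188 mm) begins 65 mm behind the grasp point.
Start: joints at [1.019, 0.13, 1.488, -0, 1.523, -0.085], TCP at [0.27, 0.536, 0.244] pointing down, gripper open.
Joint ranges: [-2.96, 2.96], [-0.89, 2.26], [0.02, 2.5], [-1.34, 4.48], [0, 2.73], [-2.66, 2.66]. Speed limits (rad/s): [2.39, 2.39, 2.79, 3.14, 3.14, 3.14].

INTERFACE

Orientations are given as a rotation vector (axis times angle).
In Python, from plant import robot gives the robot as it stands.
- The arm moves only by the tool arm_command, never from a script. Its argument "increments" is text: rows parted by semicolons, each of 5 numbers parted by spaces: the closure, from 0 (fully open) to 1 (shut), then the shift along the tool's x, y, z in mm, then the turn about the tool's z in rad. A call has 1 to 5 rows; each row is the pose to reach, as a shift and turn from the pose commanded when the call began, along the tool's axes at that moment; what a row does not reach only later rows make up. A row lasts 1/10 s, in which the tool goes at most 50 mm and 8.59 degrees, less where a joint would pass 70% of its speed; a pose out of reach is approached as far as the arm can. A call with a gripper value outside its range is refused whole. The fingers move at their own pace and stop on an object; "grip_force" is the grip in N (left out, the last holds). Time passes only in rows, so rows that repeat a pose let the fingers close. It gives the time, the measured TCP pose, the force, the opening and the grip force at its end, in the units of the state.
- robot.read_state(): the state, without advancing time (a new reading comes with each control period).
- robot.read_camera(name): name is "scene" or "side" or "wrist"; returns the picture (420x560x3 uint8, blue, green, red); there is no depth.
- robot.camera_model(name): a dict with "fx", "fy", "cx", "cy" (pixels), "eye" and "rotation" of the camera in the world. Camera axes: x right, y down, z forward; pixel columns grow to the right and rows downward; lengths in m; the calibration is good to about 2 mm. The wrist camera is an equidistant fisheye: a pixel r from the principal point sees the ray r / f radians off the axis. A picture is of the moment at which its call begins: read the wrist's pose just before it. camera_model takes no time and is no camera call; for the wrist camera it gives the pose at the moment of the call.
- robot.close_job(): hands the job in; it is judged then, once.
The state is a dict: "t": time; "q": joint angles; "dq": joint speeds; "joint_torque": joint torques, N m; "tool_pos": TCP position; "orientation": TCP orientation; "force": force on the tool from outside, world axes, zero at the start; "wrist_torque": the same for the moment, N m; "opening": finger opening in m; "gripper_force": force on a finger pad.
Only numpy, scipy, OpenCV 4.12 (cv2) and the standard library are available. Lean on these libraries where they do the work, as an engineer would, in place of code of your own. Each camera call takes 0.05 s, during which the arm holds its last target. There are 200 camera calls.

## Working session

There is one attempt and no reset: what is moved stays moved. The work goes in short steps, Python scripts to look and compute and a tool call to move; the robot and the scene stay as the last step left them, time stands still between calls to the robot, and variables do not carry over. Pictures are saved under pics/ and viewed, at most 10 in all, crops included, and the job is handed in when it is done.

Besides the shell and the picture viewer there is one more tool, called after "Request:" as name(argument=value, ...) on one line, values as JSON. arm_command: Moves the arm, as the interface text tells. Its arguments: {"type":"object","properties":{"increments":{"type":"string"},"grip_force":{"type":"number"}},"required":["increments"]}

```bash
mkdir -p pics; ls; python3 - <<'E'
from plant import robot
import cv2,numpy as np
s=robot.read_state();print({k:np.round(v,3).tolist() for k,v in s.items()})
for n in("scene","side","wrist"):
    m=robot.camera_model(n);print(n,{k:np.round(v,4).tolist() if not isinstance(v,str) else v for k,v in m.items()})
    cv2.imwrite(f"pics/{n}0.png",robot.read_camera(n))
a=[cv2.imread(f"pics/{n}0.png") for n in("scene","side")]
E
```

```text
pics
{'t': 0.0, 'q': [1.019, 0.131, 1.489, -0.0, 1.523, -0.085], 'dq': [0.002, 0.001, 0.001, 0.001, 0.001, 0.002], 'joint_torque': [-0.001, -55.986, -49.174, 0.077, 0.036, -0.0], 'tool_pos': [0.27, 0.535, 0.243], 'orientation': [-0.727, -3.056, 0.003], 'force': [-0.636, 0.098, -0.166], 'wrist_torque': [0.003, 0.022, 0.035], 'gripper_force': 0.0, 'opening': 0.093}
scene {'fx': 448.6683, 'fy': 448.6683, 'cx': 277.0278, 'cy': 202.5893, 'eye': [0.1121, -0.4004, 0.743], 'rotation': [-2.3048, 0.6887, -0.2698]}
side {'fx': 453.3889, 'fy': 453.3889, 'cx': 276.2241, 'cy': 209.6489, 'eye': [0.4853, 1.262, 0.5995], 'rotation': [0.0189, -2.6408, 1.6829]}
wrist {'fx': 325.1923, 'fy': 325.1923, 'cx': 282.0114, 'cy': 205.6551, 'eye': [0.1955, 0.5729, 0.3841], 'rotation': [2.4505, 1.5063, 0.2252]}
```

View pics/scene0.png

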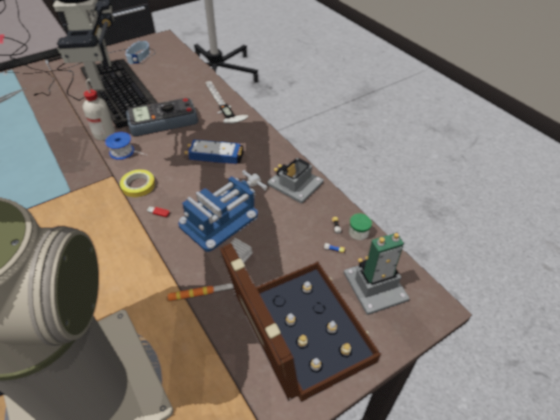

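View pics/side0.png

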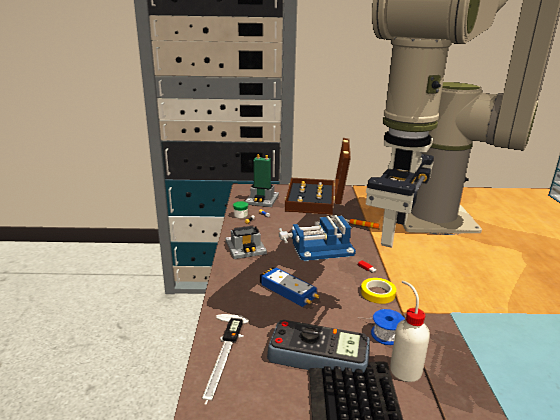

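View pics/wrist0.png

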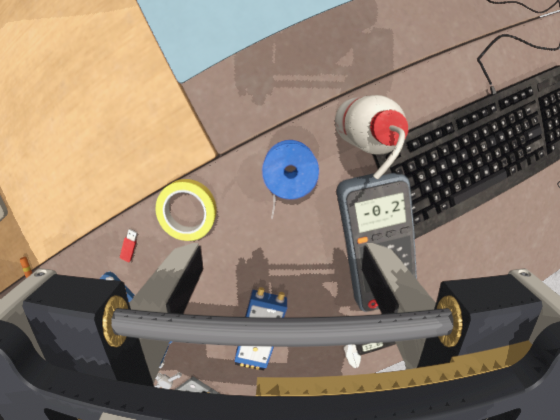

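The scene view has the blue module at about (217,152), the empty dock at (296,178) and the green module at (383,265). The side view has them at (289,286), (246,238) and (262,185). The wrist view has the module at (262,330), partly hidden by the gripper. First I'll get rough positions.

```bash
cat > h.py <<'E'
from plant import robot
import cv2,numpy as np
from scipy.spatial.transform import Rotation as R
def ray(m,p,fish=False):
    u=np.array([(p[0]-m["cx"])/m["fx"],(p[1]-m["cy"])/m["fy"]])
    if fish:
        r=np.hypot(*u); d=np.r_[u/max(r,1e-9)*np.sin(r),np.cos(r)]
    else: d=np.r_[u,1]
    r=np.array(m["rotation"]); M=R.from_rotvec(r).as_matrix() if r.ndim==1 else r
    return np.array(m["eye"]),M@d/np.linalg.norm(d)
def plane(m,p,z,fish=False):
    e,d=ray(m,p,fish); return e+d*(z-e[2])/d[2]
def tri(rays):
    A=sum(np.eye(3)-np.outer(d,d) for e,d in rays); b=sum((np.eye(3)-np.outer(d,d))@e for e,d in rays)
    x=np.linalg.solve(A,b); return x,[np.linalg.norm(np.cross(x-e,d)) for e,d in rays]
E
python3 - <<'E'
from h import *
S=robot.camera_model("scene");D=robot.camera_model("side")
for n,a,b in(("module",(217,152),(289,286)),("dock",(294,176),(246,238)),("green",(384,240),(262,158))):
    x,r=tri([ray(S,a),ray(D,b)]);print(n,x.round(3),np.round(r,4))
for n,m in(("scene",S),("side",D)):
    im=cv2.imread(f"pics/{n}0.png"); x0,y0,x1,y1=(170,120,340,220) if n=="scene" else (210,210,340,320)
    c=cv2.resize(im[y0:y1,x0:x1],None,fx=4,fy=4,interpolation=cv2.INTER_CUBIC);cv2.imwrite(f"pics/{n}0c.png",c)
s=robot.read_state();print(R.from_rotvec(s["orientation"]).as_matrix().round(3))
m=robot.camera_model("wrist");print(R.from_rotvec(m["rotation"]).as_matrix().round(3))
E
```

```text
module [0.454 0.403 0.01 ] [0.0027 0.0027]
dock [0.56  0.212 0.026] [0.0014 0.0014]
green [ 0.528 -0.101  0.142] [0.0026 0.0026]
[[-0.893  0.45  -0.001]
 [ 0.45   0.893 -0.001]
 [ 0.    -0.001 -1.   ]]
[[ 0.452  0.853  0.263]
 [ 0.892 -0.431 -0.135]
 [-0.002  0.296 -0.955]]
```

Request:
arm_command(increments="0 -45 -12 0 0;0 -90 -24 0 0;0 -135 -36 0 0;0 -180 -48 0 0;0 -180 -48 0 0")

```text
t: 0.65
tool_pos: [0.4129, 0.408, 0.2433]
orientation: [0.735, 3.053, -0.002]
force: [0.3, 1.3, -0.0]
opening: 0.0931
gripper_force: 0.0
```

Request:
arm_command(increments="0 -45 -12 0 0;0 -90 -24 0 0;0 -135 -36 0 0;0 -170 -48 0 0;0 -170 -48 0 0")

```text
t: 1.15
tool_pos: [0.5417, 0.2895, 0.243]
orientation: [0.733, 3.055, -0.002]
force: [-0.1, 0.5, 0.1]
opening: 0.0932
gripper_force: 0.0
```

```bash
python3 - <<'E'
from h import *
import pickle
s=robot.read_state();m=robot.camera_model("wrist");im=robot.read_camera("wrist");print(s["t"],s["tool_pos"],np.abs(s["dq"]).max())
pickle.dump((m,s,im),open("w1.pkl","wb"))
cv2.imwrite("pics/w1.png",im)
E
```

```text
1.15 [0.54167304 0.28946712 0.24300554] 0.0653754859589828
```

View pics/w1.png

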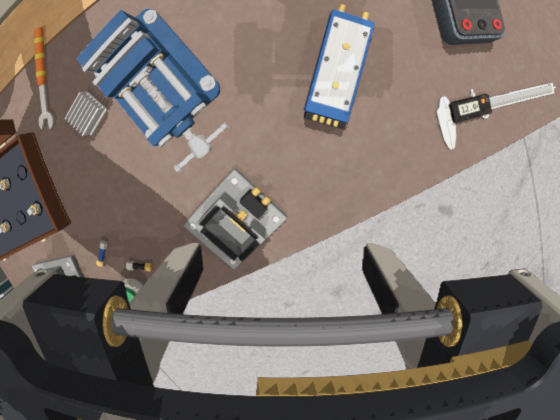

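The wrist view shows the module's cover at about (341,65), with the connectors at (341,10) and (368,15) and the foot at (327,122). The dock's slot is at (229,232), with its terminal block (the rear) at (256,200). I'll take a second view from a shifted place.

Request:
arm_command(increments="0 30 -40 0 0;0 60 -80 0 0;0 60 -80 0 0;0 60 -80 0 0")

```text
t: 1.6
tool_pos: [0.4481, 0.249, 0.2436]
orientation: [0.724, 3.057, 0.001]
force: [0.3, 0.6, 0.2]
opening: 0.093
gripper_force: 0.0
```

```bash
python3 - <<'E'
from h import *
import pickle
s=robot.read_state();m=robot.camera_model("wrist");im=robot.read_camera("wrist");print(s["t"],s["tool_pos"],np.abs(s["dq"]).max())
pickle.dump((m,s,im),open("w2.pkl","wb"))
m1,s1,i1=pickle.load(open("w1.pkl","rb"))
a=cv2.resize(i1[130:300,170:300],None,fx=3,fy=3,interpolation=cv2.INTER_CUBIC)
w=cv2.resize(im,None,fx=1,fy=1)
# module centroid masks
out=[]
for k,(mm,i) in enumerate(((m1,i1),(m,im))):
    h=cv2.cvtColor(i,cv2.COLOR_BGR2HSV)
    b=cv2.inRange(h,(100,120,50),(125,255,255)); b[260:]=0; b[:, :290]=0
    b=cv2.morphologyEx(b,cv2.MORPH_CLOSE,np.ones((9,9)))
    cs,_=cv2.findContours(b,cv2.RETR_EXTERNAL,cv2.CHAIN_APPROX_NONE)
    for c in sorted(cs,key=cv2.contourArea)[-2:]:
        r=cv2.minAreaRect(c);print(k,cv2.contourArea(c),cv2.boxPoints(r).round(1).tolist())
        print([plane(mm,p,.02,True)[:2].round(4).tolist() for p in cv2.boxPoints(r)])
b2=im[0:190,300:470]
c=np.zeros((600,800,3),np.uint8); d=cv2.resize(im[170:350,220:400],(400,400),interpolation=cv2.INTER_CUBIC);c[:400,:400]=d
d=cv2.resize(i1[150:290,165:305],(400,400),interpolation=cv2.INTER_CUBIC);c[:400,400:]=d
c[400:,:]=cv2.resize(im[20:190,220:560][:, :],(800,400))[0:200]
cv2.imwrite("pics/w2.png",im);cv2.imwrite("pics/c2.png",c)
E
```

```text
1.6 [0.44806939 0.24901939 0.24364304] 0.08407189469931611
0 4562.0 [[303.3999938964844, 110.80000305175781], [331.3999938964844, 9.0], [375.1000061035156, 21.0], [347.1000061035156, 122.9000015258789]]
[[0.4808, 0.3464], [0.3889, 0.4285], [0.4212, 0.4685], [0.5144, 0.3848]]
1 0.0 [[432.0, 102.0], [432.0, 102.0], [432.0, 101.0], [432.0, 101.0]]
[[0.4398, 0.452], [0.4398, 0.452], [0.4387, 0.4525], [0.4387, 0.4525]]
1 1172.5 [[365.5, 168.60000610351562], [395.79998779296875, 69.0999984741211], [438.1000061035156, 82.0], [407.70001220703125, 181.39999389648438]]
[[0.4779, 0.3425], [0.3873, 0.425], [0.4207, 0.47], [0.5157, 0.385]]
```

View pics/w2.png

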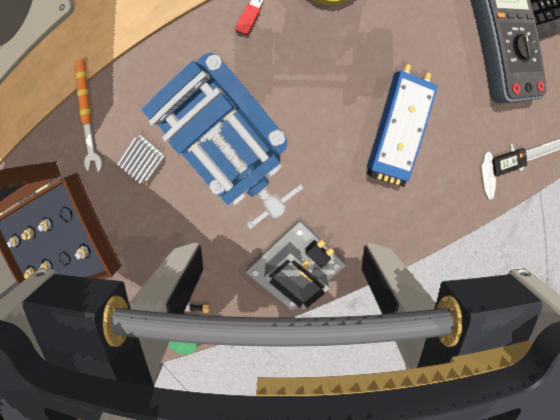

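Second wrist view: module cover at about (404,127), connectors at (407,70) and (430,76). The dock's slot is at (298,283), and its terminal block, at (318,250), marks the rear. I'll zoom in on the dock.

View pics/c2.png

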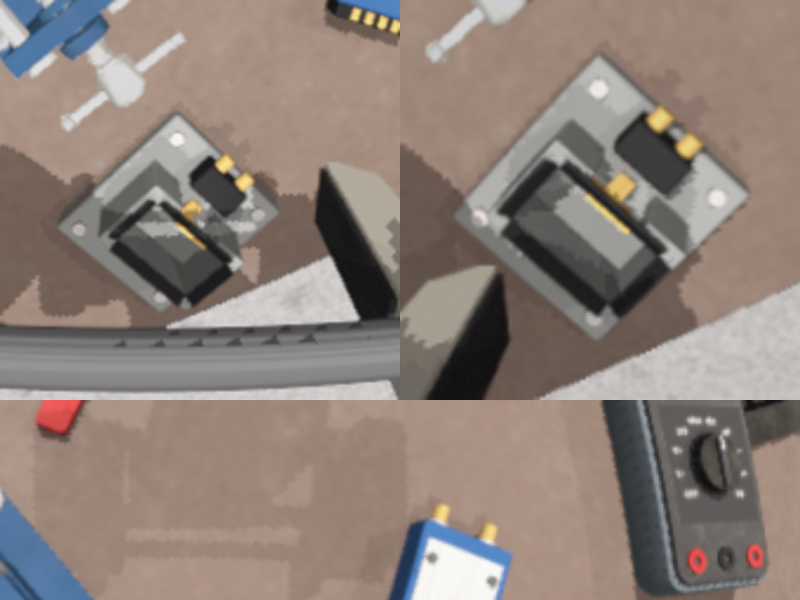

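The crop (left is view 2, right is view 1) shows all four base screws and the slot lips in both views, so I can triangulate them.

```bash
python3 - <<'E'
from h import *
import pickle
m1,s1,i1=pickle.load(open("w1.pkl","rb"));m2,s2,i2=pickle.load(open("w2.pkl","rb"))
f1=lambda p:((p[0]-400)/2.857+165-.3,p[1]/2.857+150-.3)
f2=lambda p:(p[0]/2.222+220-.3,p[1]/2.222+170-.3)
T=lambda a,b:tri([ray(m1,a,True),ray(m2,b,True)])
scr=[((598,89),(177,139)),((717,198),(259,215)),((480,217),(79,230)),((595,318),(160,298))]
P=[]
for a,b in scr:
    x,r=T(f1(a),f2(b));P.append(x);print("screw",x.round(4),round(r[0],4),[plane(m,q,.013,True)[:2].round(4).tolist() for m,q in((m1,f1(a)),(m2,f2(b)))])
P=np.array(P);print("centre",P.mean(0).round(4));rx=(P[0]+P[1]-P[2]-P[3])/2;ry=(P[0]+P[2]-P[1]-P[3])/2
print("rear",rx.round(4),np.degrees(np.arctan2(rx[1],rx[0])),"y",ry.round(4),np.degrees(np.arctan2(ry[1],ry[0])), np.linalg.norm(rx),np.linalg.norm(ry))
for a,b in(((550,160),(152,200)),((668,262),(240,265))): print("lip",T(f1(a),f2(b))[0].round(4))
C=[]
for m,i,x0,n in((m1,i1,290,"a"),(m2,i2,360,"b")):
    h=cv2.cvtColor(i,cv2.COLOR_BGR2HSV);w=cv2.inRange(h,(0,0,190),(180,60,255))
    roi=np.zeros_like(w)
    roi[(0 if n=="a" else 70):(125 if n=="a" else 182),x0:x0+85]=255;w&=roi
    w=cv2.morphologyEx(w,cv2.MORPH_OPEN,np.ones((3,3)));w=cv2.morphologyEx(w,cv2.MORPH_CLOSE,np.ones((9,9)))
    c=max(cv2.findContours(w,0,1)[0],key=cv2.contourArea);r=cv2.minAreaRect(c);b=cv2.boxPoints(r);M=cv2.moments(c)
    C.append((M["m10"]/M["m00"],M["m01"]/M["m00"]));print(C[-1],b.round(1).tolist())
    g=np.array([plane(m,p,.026,True) for p in b]);print(g[:,:2].round(4).tolist(),g.mean(0).round(4))
    h0=cv2.inRange(h,(15,110,110),(32,255,255))&cv2.dilate(roi,np.ones((17,17)))
    k=cv2.connectedComponentsWithStats(h0);print("brass",[(k[3][j].round(1).tolist(),int(k[2][j,4])) for j in range(1,k[0]) if k[2][j,4]>4])
x,r=T(*C);print("cover centre",x.round(4),r[0])
E
```

```text
screw [0.5166 0.238  0.0133] 0.0001 [[0.5167, 0.2378], [0.5167, 0.238]]
screw [0.5803 0.2603 0.0162] 0.0 [[0.5813, 0.2597], [0.5821, 0.26]]
screw [0.5421 0.1627 0.0143] 0.0005 [[0.5421, 0.1627], [0.543, 0.1617]]
screw [0.6079 0.1833 0.0123] 0.0006 [[0.6073, 0.1842], [0.6079, 0.1829]]
centre [0.5618 0.211  0.014 ]
rear [-0.0265  0.0761  0.0014] 109.21312792289744 y [-0.0647 -0.0215 -0.0005] -161.6664476564734 0.0806480879918223 0.06821057992542956
lip [0.5274 0.2165 0.0498]
lip [0.5809 0.2409 0.0586]
(340.6021671826625, 63.48544891640867) [[310.3999938964844, 100.9000015258789], [333.3999938964844, 15.800000190734863], [371.0, 25.899999618530273], [348.0, 111.0999984741211]]
[[0.4742, 0.3578], [0.3984, 0.4251], [0.4255, 0.4588], [0.5022, 0.3904]] [0.4501 0.4081 0.026 ]
brass [([341.7, 6.9], 39), ([365.0, 14.5], 33), ([346.0, 46.0], 21), ([335.2, 85.9], 10), ([314.6, 117.4], 29), ([321.5, 119.5], 28), ([328.5, 121.4], 26), ([335.2, 123.4], 24)]
(405.87207497612224, 124.75793935052529) [[377.1000061035156, 161.5], [401.6000061035156, 78.0], [435.0, 87.80000305175781], [410.5, 171.3000030517578]]
[[0.4747, 0.3575], [0.3989, 0.4248], [0.4248, 0.4602], [0.5034, 0.3912]] [0.4505 0.4084 0.026 ]
brass [([406.9, 67.1], 35), ([427.3, 75.4], 31), ([411.2, 109.4], 5), ([399.6, 147.2], 5), ([379.7, 176.3], 22), ([385.7, 178.1], 23), ([391.6, 180.1], 23), ([397.4, 181.7], 23)]
cover centre [0.4508 0.4075 0.0234] 0.0002404938820894283
```

Request:
arm_command(increments="0 29 39 0 0.13;0 58 78 0 0.263;0 87 117 0 0.263;0 116 155 0 0.263;0 116 155 0 0.263")

```text
t: 2.15
tool_pos: [0.4143, 0.4452, 0.243]
orientation: [-1.113, -2.936, -0.003]
force: [-0.2, 0.2, -0.6]
opening: 0.093
gripper_force: 0.0
```

```bash
python3 - <<'E'
from h import *
import pickle
s=robot.read_state();S=robot.camera_model("scene");D=robot.camera_model("side")
print(s["t"],s["tool_pos"].round(4),s["q"].round(3),"yaw",np.degrees(np.arctan2(*R.from_rotvec(s["orientation"]).as_matrix()[[1,0],0])))
print("bottle cap",tri([ray(S,(91,97)),ray(D,(414,318))])[0].round(3))
m1,_,_=pickle.load(open("w1.pkl","rb"));m2,_,_=pickle.load(open("w2.pkl","rb"))
for a,b in (((353.4,10.7),(417.1,71.2)),((325,120.4),(388.6,179))):
    print(tri([ray(m1,a,True),ray(m2,b,True)])[0].round(4),plane(m1,a,.013,True).round(4),plane(m2,b,.013,True).round(4))
print(plane(m1,(440,40),.03,True).round(3))
E
```

```text
2.15 [0.4143 0.4452 0.243 ] [ 0.736  0.152  1.466  0.002  1.523 -0.111] yaw 138.49123181275925
bottle cap [0.247 0.645 0.114]
[0.3995 0.4526 0.0133] [0.3993 0.4531 0.013 ] [0.3997 0.4524 0.013 ]
[0.5007 0.3629 0.0236] [0.5017 0.3639 0.013 ] [0.5045 0.3651 0.013 ]
[0.47 0.53 0.03]
```

Request:
arm_command(increments="0 0 0 40 0;0 0 0 80 0;0 0 0 120 0;0 0 0 120 0;0 0 0 120 0")

```text
t: 2.65
tool_pos: [0.4161, 0.439, 0.1238]
orientation: [-1.121, -2.934, 0.002]
force: [0.6, 0.4, -0.3]
opening: 0.0932
gripper_force: 0.0
```

Request:
arm_command(increments="0 1 0 40 0;0 1 0 75 0;0 1 0 90 0;0 1 0 96 0;0 1 0 96 0")

```text
t: 3.15
tool_pos: [0.4161, 0.4402, 0.0292]
orientation: [1.121, 2.934, 0.002]
force: [0.7, 0.3, -0.4]
opening: 0.0931
gripper_force: 0.0
```

Request:
arm_command(increments="0.3 0 0 0 0;0.5 0 0 0 0;0.5 0 0 0 0;0.5 0 0 0 0;0.5 0 0 0 0", grip_force=3)

```text
t: 3.65
tool_pos: [0.4153, 0.4395, 0.0279]
orientation: [1.121, 2.935, 0.0]
force: [-0.4, 0.5, -0.3]
opening: 0.0576
gripper_force: 0.0
```

Request:
arm_command(increments="0.9 0 0 0 0;0.9 0 0 0 0;0.9 0 0 0 0;0.9 0 0 0 0", grip_force=5)

```text
t: 4.05
tool_pos: [0.4152, 0.4394, 0.0277]
orientation: [-1.121, -2.935, 0.0]
force: [-0.3, -0.6, 1.2]
opening: 0.0497
gripper_force: 5.0
```

Request:
arm_command(increments="0.9 0 0 -10 0;0.9 0 0 -20 0;0.9 0 0 -30 0;0.9 0 0 -40 0;0.9 0 0 -40 0")

```text
t: 4.55
tool_pos: [0.4162, 0.4405, 0.0702]
orientation: [1.121, 2.933, 0.005]
force: [-0.9, 1.0, -0.4]
opening: 0.05
gripper_force: 5.0
```

```bash
python3 - <<'E'
from h import *
s=robot.read_state();print({k:np.round(v,3).tolist() for k,v in s.items()})
i=robot.read_camera("side");cv2.imwrite("pics/s1.png",cv2.resize(i[150:330,200:440],(800,600)))
E
```

```text
{'t': 4.55, 'q': [0.729, 0.288, 1.637, 0.0, 1.214, -0.112], 'dq': [0.003, 0.016, 0.016, 0.005, -0.023, 0.0], 'joint_torque': [-0.826, -59.137, -44.173, -0.417, 0.299, -0.033], 'tool_pos': [0.416, 0.441, 0.07], 'orientation': [1.121, 2.933, 0.005], 'force': [-0.874, 1.045, -0.404], 'wrist_torque': [0.14, 0.238, -0.001], 'gripper_force': 5.0, 'opening': 0.05}
```

View pics/s1.png

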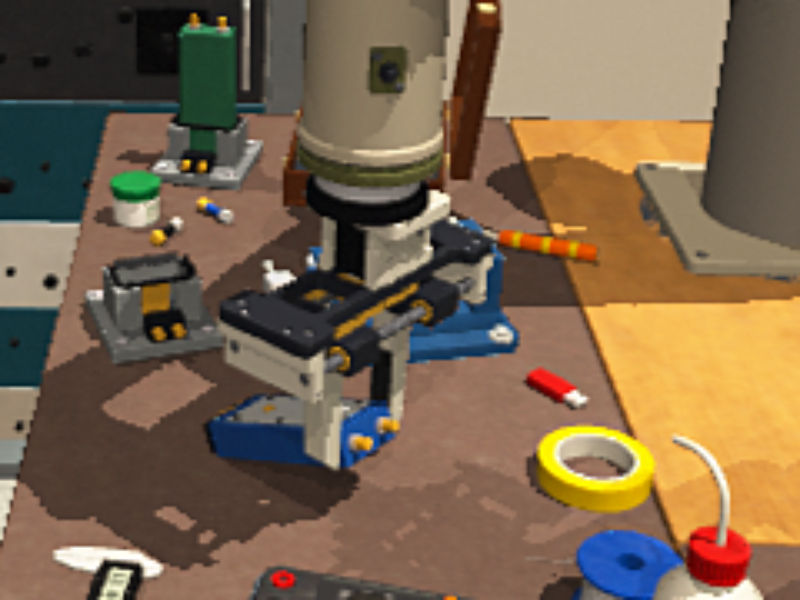

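The side crop shows the module held nearly level between the fingers at about (300,430), with the foot end at left. The grip needs to be lighter so the foot swings down.

Request:
arm_command(increments="0.9 0 0 0 0;0.9 0 0 0 0;0.9 0 0 0 0", grip_force=3)

```text
t: 4.9
tool_pos: [0.415, 0.4394, 0.0672]
orientation: [-1.121, -2.935, 0.001]
force: [0.4, 1.6, -1.1]
opening: 0.0501
gripper_force: 3.0
```

```bash
python3 - <<'E'
from h import *
s=robot.read_state();print({k:np.round(s[k],3).tolist() for k in("t","tool_pos","force","wrist_torque","gripper_force","opening")})
i=robot.read_camera("side");h=cv2.cvtColor(i,cv2.COLOR_BGR2HSV)
D=robot.camera_model("side");Rm=R.from_rotvec(D["rotation"]).as_matrix()
b=cv2.inRange(h,(100,120,40),(125,255,255))[250:340,250:340];b=cv2.morphologyEx(b,cv2.MORPH_CLOSE,np.ones((5,5)));c=max(cv2.findContours(b,0,1)[0],key=cv2.contourArea)
print(cv2.boundingRect(c),cv2.minAreaRect(c))
cv2.imwrite("pics/s2.png",i)
E
```

```text
{'t': 4.9, 'tool_pos': [0.415, 0.439, 0.067], 'force': [0.438, 1.584, -1.078], 'wrist_torque': [0.249, -0.058, 0.094], 'gripper_force': 3.01, 'opening': 0.05}
(12, 18, 34, 22) ((29.090442657470703, 27.98122787475586), (34.176063537597656, 19.804590225219727), 6.709836483001709)
```

Request:
arm_command(increments="0.9 0 0 -30 0;0.9 0 0 -60 0;0.9 0 0 -90 0;0.9 0 0 -90 0;0.9 0 0 -90 0")

```text
t: 5.45
tool_pos: [0.4152, 0.4394, 0.157]
orientation: [1.121, 2.935, 0.001]
force: [-0.7, 1.0, -4.3]
opening: 0.0502
gripper_force: 3.0
```

```bash
cat >> h.py <<'E'
def side():
    """rectify blue pixels of the side view onto the module's side face: metric (along tool x, height) relative to the grasp point"""
    s=robot.read_state();T=R.from_rotvec(s["orientation"]).as_matrix();i=robot.read_camera("side");D=robot.camera_model("side")
    g=s["tool_pos"]+.006*T[:,2];f=g+T[:,1]*.025*np.sign(T[1,1]);n=T[:,1]
    h=cv2.cvtColor(i,cv2.COLOR_BGR2HSV);b=cv2.inRange(h,(100,120,30),(125,255,255))
    v,u=np.nonzero(b);P=[]
    for q in zip(u,v):
        e,d=ray(D,q);x=e+d*(n@(f-e)/(n@d))-f;a,z=x@T[:,0],x[2]
        if abs(a)<.14 and -.15<z<.06:P.append((a,z,*q))
    P=np.array(P);k=cv2.minAreaRect((P[:,:2]*1000).astype(np.float32))
    print({k:np.round(s[k],3).tolist() for k in("t","tool_pos","force","wrist_torque","gripper_force","opening")})
    print("rect mm",k,"min/max",(P[:,:2].min(0)*1000).round(),(P[:,:2].max(0)*1000).round())
    img=np.zeros((220,290),np.uint8)
    for a,z in P[:,:2]: img[min(219,int(60-z*1000)),int(140+a*1000)]=255
    img=cv2.morphologyEx(img,cv2.MORPH_CLOSE,np.ones((7,7)));cs=max(cv2.findContours(img,0,1)[0],key=cv2.contourArea)
    print("big blob",[np.round(x,1) for x in cv2.minAreaRect(cs)],"row profile (h mm: from,to)",[(60-r,int(np.nonzero(img[r])[0].min()-140),int(np.nonzero(img[r])[0].max()-140)) for r in range(5,220,15) if img[r].any()])
    return i
E
python3 - <<'E'
from h import *
cv2.imwrite("pics/s3.png",side()[100:330,180:440])
E
```

```text
{'t': 5.45, 'tool_pos': [0.415, 0.439, 0.157], 'force': [-0.653, 0.953, -4.279], 'wrist_torque': [0.112, 0.081, -0.029], 'gripper_force': 2.983, 'opening': 0.05}
rect mm ((31.819522857666016, 9.214202880859375), (183.11642456054688, 225.3699493408203), 40.64591979980469) min/max [-110. -129.] [124.  60.]
big blob [array([188. ,  85.6]), array([104.5, 203.1]), np.float64(20.6)] row profile (h mm: from,to) [(55, 55, 108), (40, 61, 115), (25, 50, 122), (10, 14, 96), (-5, 10, 64), (-20, 8, 61), (-35, -2, 67), (-50, 4, 70), (-65, 10, 76), (-80, 14, 82), (-95, 20, 71), (-110, 23, 60), (-125, 27, 38)]
```

```bash
python3 -c "
import cv2;i=cv2.imread('pics/s3.png');cv2.imwrite('pics/s3b.png',cv2.resize(i,(678,600)))"
```

```text
(no output)
```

View pics/s3b.png

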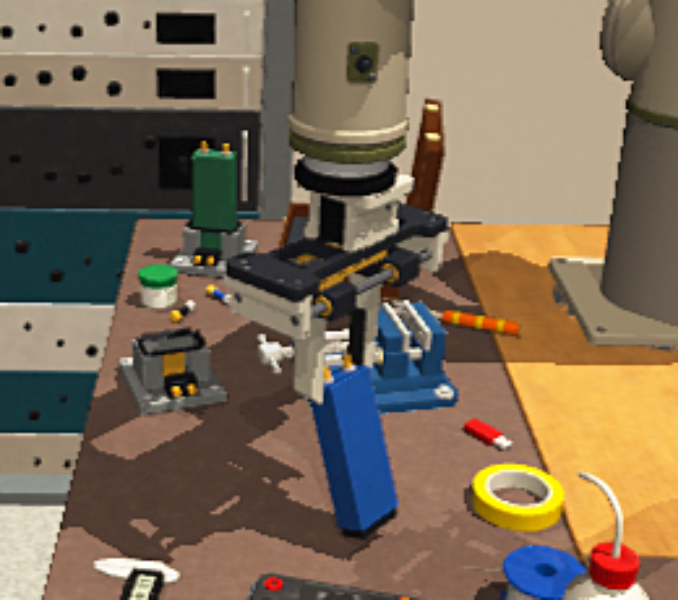

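The side crop shows the module hanging foot down and swung past vertical. Its top is at (340,385) and its foot at (368,525), a tilt of about 17° toward tool +x. I'll let it settle.

Request:
arm_command(increments="0.9 0 0 0 0;0.9 0 0 0 0;0.9 0 0 0 0;0.9 0 0 0 0;0.9 0 0 0 0")

```text
t: 6.0
tool_pos: [0.415, 0.4394, 0.1574]
orientation: [-1.121, -2.934, 0.0]
force: [-0.7, 0.8, -2.7]
opening: 0.0492
gripper_force: 3.0
```

```bash
python3 - <<'E'
from h import *
side()
E
```

```text
{'t': 6.0, 'tool_pos': [0.415, 0.439, 0.157], 'force': [-0.692, 0.772, -2.687], 'wrist_torque': [0.059, 0.124, -0.014], 'gripper_force': 2.99, 'opening': 0.049}
rect mm ((33.28835678100586, -1.048797607421875), (193.46331787109375, 226.3821258544922), 35.518585205078125) min/max [-110. -142.] [124.  60.]
big blob [array([183. ,  92.3]), array([ 98.4, 222.3]), np.float64(24.0)] row profile (h mm: from,to) [(55, 55, 109), (40, 61, 115), (25, 52, 121), (10, 11, 98), (-5, 20, 67), (-20, 8, 53), (-35, -5, 57), (-50, -2, 60), (-65, 2, 61), (-80, 3, 65), (-95, 6, 69), (-110, 10, 60), (-125, 10, 45), (-140, 14, 25)]
```

Request:
arm_command(increments="0.9 0 0 0 0;0.9 0 0 0 0;0.9 0 0 0 0", grip_force=12)

```text
t: 6.35
tool_pos: [0.4154, 0.4396, 0.1581]
orientation: [1.121, 2.934, 0.001]
force: [-0.5, 0.1, -0.7]
opening: 0.0355
gripper_force: 12.0
```

```bash
python3 - <<'E'
from h import *
i=side();c=i[190:320,260:360];cv2.imwrite("pics/s4.png",cv2.resize(c,(460,598),interpolation=cv2.INTER_CUBIC))
w=robot.read_camera("wrist");cv2.imwrite("pics/w4.png",w)
E
```

```text
{'t': 6.35, 'tool_pos': [0.415, 0.44, 0.158], 'force': [-0.535, 0.144, -0.725], 'wrist_torque': [0.037, -0.037, 0.035], 'gripper_force': 11.997, 'opening': 0.036}
rect mm ((31.407367706298828, -9.827316284179688), (203.45523071289062, 217.16148376464844), 29.490283966064453) min/max [-110. -147.] [124.  60.]
big blob [array([176.1,  93.9]), array([ 93.9, 235.3]), np.float64(29.7)] row profile (h mm: from,to) [(55, 51, 110), (40, 61, 115), (25, 48, 122), (10, -22, 98), (-5, -22, 67), (-20, -10, 49), (-35, -10, 50), (-50, -9, 48), (-65, -8, 49), (-80, -10, 48), (-95, -10, 49), (-110, -9, 45), (-125, -8, 30), (-140, -11, 15)]
```

View pics/s4.png

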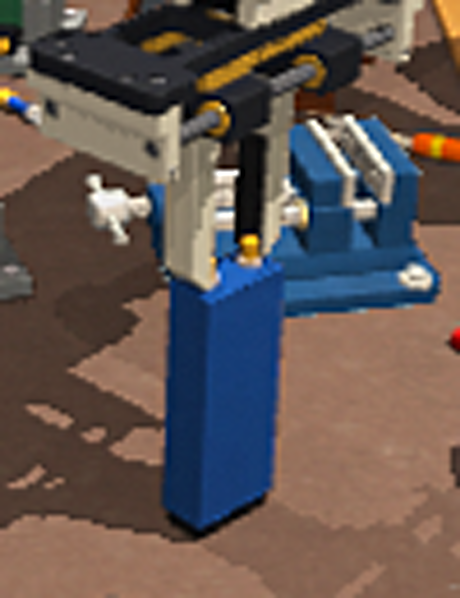

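The side crop shows the module slipped out of the light grip and is standing upright on the bench. The fingertips hold only its connectors, near (230,250), with 35 mm opening and no weight on the wrist. I'll open, go lower and take a firm grip.

Request:
arm_command(increments="0.5 0 0 0 0;0 0 0 0 0;0 0 0 0 0;0 0 0 0 0;0 0 0 0 0")

```text
t: 6.95
tool_pos: [0.4152, 0.4394, 0.1576]
orientation: [-1.121, -2.935, 0.0]
force: [-0.0, -0.2, -0.8]
opening: 0.0704
gripper_force: 0.0
```

```bash
python3 - <<'E'
from h import *
i=side();c=i[190:320,260:360];cv2.imwrite("pics/s5.png",cv2.resize(c,(460,598),interpolation=cv2.INTER_CUBIC))
S=robot.camera_model("scene");j=robot.read_camera("scene");D=robot.camera_model("side")
for n,m,im,ro in(("scene",S,j,(80,200,150,290)),("side",D,i,(235,255,290,325))):
    h=cv2.cvtColor(im,cv2.COLOR_BGR2HSV);y=cv2.inRange(h,(12,120,120),(32,255,255))
    k=cv2.connectedComponentsWithStats(y)
    for a in range(1,k[0]):
        u,v=k[3][a]
        if k[2][a,4]>3 and ro[0]<v<ro[1] and ro[2]<u<ro[3]:print(n,k[3][a].round(1),k[2][a],plane(m,(u,v),.136)[:2].round(4))
    b=cv2.inRange(h,(100,120,30),(125,255,255)) 
    b[:ro[0]]=0;b[ro[1]+60:]=0;b[:,:ro[2]-30]=0;b[:,ro[3]:]=0
    cs=max(cv2.findContours(b,0,1)[0],key=cv2.contourArea);print(n,cv2.boundingRect(cs),cv2.approxPolyDP(cs,3,True)[:,0].tolist())
E
```

```text
{'t': 6.95, 'tool_pos': [0.415, 0.439, 0.158], 'force': [-0.015, -0.215, -0.817], 'wrist_torque': [0.001, 0.001, -0.026], 'gripper_force': 0.0, 'opening': 0.07}
rect mm ((31.693744659423828, -10.710128784179688), (203.66952514648438, 219.59361267089844), 29.433433532714844) min/max [-110. -148.] [124.  60.]
big blob [array([168.7,  90. ]), array([109.2, 235.8]), np.float64(29.6)] row profile (h mm: from,to) [(55, 60, 109), (40, 61, 115), (25, 0, 121), (10, 1, 98), (-5, -1, 67), (-20, 0, 48), (-35, -10, 49), (-50, -9, 48), (-65, -9, 49), (-80, -11, 48), (-95, -10, 48), (-110, -9, 44), (-125, -9, 30), (-140, -11, 17)]
scene [187.8 103. ] [187 102   2   3   4] [0.4235 0.4592]
scene (180, 178, 73, 72) [[244, 182], [230, 179], [240, 190], [239, 195], [250, 195], [230, 212], [225, 205], [237, 196], [223, 204], [218, 200], [220, 197], [202, 192], [222, 209], [223, 216], [210, 225], [206, 217], [185, 202], [190, 215], [180, 226], [205, 249], [204, 241], [209, 237], [219, 243], [250, 220], [245, 211], [252, 208], [252, 196]]
side [314.3 243.8] [313 242   4   5  18] [0.4027 0.4333]
side [304.6 248.1] [303 246   4   6  20] [0.424  0.4518]
side (295, 235, 30, 71) [[302, 235], [295, 299], [304, 305], [318, 296], [324, 241], [304, 241]]
```

Request:
arm_command(increments="0 3 1 0 0;0 3 1 0 0;0 3 1 10 0;0 3 1 25 0;0 3 1 38 0")

```text
t: 7.55
tool_pos: [0.4132, 0.4417, 0.1176]
orientation: [-1.121, -2.934, 0.002]
force: [-0.3, 0.4, -0.5]
opening: 0.0928
gripper_force: 0.0
```

Request:
arm_command(increments="0.35 0 0 0 0;0.4 0 0 0 0;0.4 0 0 0 0;0.4 0 0 0 0;0.4 0 0 0 0", grip_force=8)

```text
t: 8.05
tool_pos: [0.414, 0.4425, 0.1204]
orientation: [1.121, 2.934, 0.002]
force: [-0.9, 0.2, -0.6]
opening: 0.0589
gripper_force: 0.0
```

Request:
arm_command(increments="0.9 0 0 0 0;0.9 0 0 0 0;0.9 0 0 0 0;0.9 0 0 0 0", grip_force=30)

```text
t: 8.45
tool_pos: [0.4139, 0.4424, 0.1201]
orientation: [1.121, 2.934, 0.001]
force: [-0.6, -0.0, 2.8]
opening: 0.0508
gripper_force: 29.2
```

Request:
arm_command(increments="0.9 0 0 -10 0;0.9 0 0 -20 0;0.9 0 0 -30 0;0.9 0 0 -30 0;0.9 0 0 -30 0")

```text
t: 8.95
tool_pos: [0.4139, 0.4424, 0.1502]
orientation: [1.121, 2.934, 0.001]
force: [0.8, 0.7, -2.5]
opening: 0.0508
gripper_force: 29.1
```

```bash
python3 - <<'E'
from h import *
cv2.imwrite("pics/s6.png",side())
E
```

```text
{'t': 8.95, 'tool_pos': [0.414, 0.442, 0.15], 'force': [0.799, 0.721, -2.527], 'wrist_torque': [-0.055, -0.024, 0.005], 'gripper_force': 29.148, 'opening': 0.051}
rect mm ((21.531780242919922, 17.30329132080078), (192.0057373046875, 194.64991760253906), 34.57889938354492) min/max [-112. -109.] [121.  60.]
big blob [array([173.7,  72.5]), array([ 87.8, 202.3]), np.float64(36.1)] row profile (h mm: from,to) [(55, 54, 106), (40, -109, 120), (25, 14, 107), (10, 7, 81), (-5, 8, 51), (-20, 9, 47), (-35, -12, 46), (-50, -11, 46), (-65, -10, 48), (-80, -12, 36), (-95, -12, 21)]
```

```bash
python3 - <<'E'
from h import *
import pickle
tops=[];ds=[]
c=np.array([.5618,.211]);ax=np.radians(108.8);X=np.array([np.cos(ax),np.sin(ax)]);Y=np.array([-X[1],X[0]])
m1,_,i1=pickle.load(open("w1.pkl","rb"));m2,_,i2=pickle.load(open("w2.pkl","rb"))
for m,i,(x0,y0,x1,y1) in((m1,i1,(180,160,295,275)),(m2,i2,(240,210,350,312))):
    g=cv2.cvtColor(i,cv2.COLOR_BGR2HSV)
    k=cv2.inRange(g[...,2],0,62);r=np.zeros_like(k);r[y0:y1,x0:x1]=k[y0:y1,x0:x1]
    n,l,st,ce=cv2.connectedComponentsWithStats(r)
    for a in range(1,n):
        if st[a,4]<25:continue
        pts=np.argwhere(l==a)[:,::-1].astype(float)
        W=np.array([plane(m,p,.053,True)[:2]-c for p in pts]);d=np.c_[W@X,W@Y]*1000
        print(st[a].tolist(),ce[a].round(1),"dock x",d[:,0].min().round(1),d[:,0].max().round(1),"y",d[:,1].min().round(1),d[:,1].max().round(1),"pct",np.percentile(d,[2,98],axis=0).round(1).tolist())
    # brass leaf & tab
    y=cv2.inRange(g,(12,110,110),(32,255,255));n,l,st,ce=cv2.connectedComponentsWithStats(y)
    for a in range(1,n):
        u,v=ce[a]
        if x0<u<x1 and y0<v<y1 and st[a,4]>3:
            d=plane(m,(u,v),.045,True)[:2]-c;print("brass",ce[a].round(1),st[a,4],"z45:",(d@X*1000).round(1),(d@Y*1000).round(1))
E
python3 - <<'E'
import sys;sys.path.insert(0,'.')
import pickle,cv2,numpy as np
_,_,i1=pickle.load(open("w1.pkl","rb"));_,_,i2=pickle.load(open("w2.pkl","rb"))
a=cv2.resize(i1[165:275,183:293],(396*1,396),interpolation=cv2.INTER_NEAREST);b=cv2.resize(i2[213:313,245:345],(400,396),interpolation=cv2.INTER_NEAREST)
cv2.imwrite("pics/c5.png",np.hstack([a,b]))
E
```

```text
[241, 190, 26, 28, 353] [252.9 203.6] dock x 38.2 55.5 y -9.6 18.0 pct [[38.6, -8.8], [54.6, 17.8]]
[200, 207, 59, 54, 755] [228.5 236.7] dock x -19.3 22.7 y -32.5 32.6 pct [[-18.7, -31.5], [21.5, 31.8]]
[183, 246, 20, 29, 333] [194.9 263.7] dock x -78.2 -33.5 y -8.5 15.3 pct [[-75.1, -6.8], [-36.4, 14.4]]
brass [255.6 191.2] 57 z45: 56.4 10.9
brass [265.8 200.7] 56 z45: 56.3 -4.4
brass [241.3 215.3] 63 z45: 25.0 3.6
brass [237.8 224.3] 23 z45: 14.4 -0.7
[306, 241, 24, 27, 194] [318.1 253. ] dock x 37.0 54.7 y -2.7 28.4 pct [[37.3, -1.8], [54.2, 28.1]]
[270, 261, 54, 46, 618] [297.2 286.7] dock x -19.6 22.9 y -31.3 33.6 pct [[-18.8, -30.5], [21.5, 32.5]]
brass [320.6 243.2] 48 z45: 55.5 17.1
brass [329.5 251.1] 47 z45: 55.8 2.1
brass [305.2 264. ] 45 z45: 24.5 10.5
brass [305.9 275.8] 28 z45: 14.0 -1.6
```

Request:
arm_command(increments="0.9 0 0 -35 0;0.9 0 0 -70 0.1;0.9 0 0 -70 0.25;0.9 0 0 -70 0.4;0.9 0 0 -70 0.515")

```text
t: 9.5
tool_pos: [0.4135, 0.442, 0.2193]
orientation: [-1.839, -2.547, 0.001]
force: [-0.8, -0.1, -3.3]
opening: 0.0509
gripper_force: 29.1
```

Lip and leaf positions put the slot centre at about (0.561, 0.212), right over the dock's centre. Carrying the module over it.

Request:
arm_command(increments="0.9 -25 6 0 0;0.9 -60 15 0 0;0.9 -95 23 0 0;0.9 -130 32 0 0;0.9 -160 39 0 0")

```text
t: 10.0
tool_pos: [0.5023, 0.3014, 0.2189]
orientation: [-1.832, -2.552, 0.002]
force: [-0.2, 0.2, -2.8]
opening: 0.0507
gripper_force: 29.1
```

Request:
arm_command(increments="0.9 -30 8 0 0;0.9 -60 15 0 0;0.9 -90 22 0 0;0.9 -107 26 0 0;0.9 -107 26 0 0")

```text
t: 10.5
tool_pos: [0.5614, 0.2081, 0.219]
orientation: [-1.835, -2.55, 0.002]
force: [-0.5, -0.5, -2.7]
opening: 0.0507
gripper_force: 29.1
```

Request:
arm_command(increments="0.9 0 0 0 0;0.9 0 0 0 0;0.9 0 0 0 0")

```text
t: 10.8
tool_pos: [0.5601, 0.2112, 0.2196]
orientation: [-1.829, -2.554, -0.0]
force: [0.0, 0.3, -3.6]
opening: 0.0509
gripper_force: 29.1
```

```bash
python3 - <<'E'
from h import *
s=robot.read_state();T=R.from_rotvec(s["orientation"]).as_matrix();print(s["tool_pos"].round(4),np.degrees(np.arctan2(T[1,0],T[0,0])),s["force"].round(1),s["q"].round(2))
i=robot.read_camera("side");cv2.imwrite("pics/s7.png",i);j=robot.read_camera("scene");cv2.imwrite("pics/sc7.png",j)
S=robot.camera_model("scene");D=robot.camera_model("side")
def proj(m,P):
    p=R.from_rotvec(m["rotation"]).as_matrix().T@(np.array(P)-m["eye"]);return (m["fx"]*p[0]/p[2]+m["cx"],m["fy"]*p[1]/p[2]+m["cy"])
g=s["tool_pos"]
for n,m,im in(("scene",S,j),("side",D,i)):
    h=cv2.cvtColor(im,cv2.COLOR_BGR2HSV);b=cv2.inRange(h,(100,120,30),(125,255,255));u,v=proj(m,g-[0,0,.05]);print(n,"tcp-5cm px",round(u),round(v))
    r=np.zeros_like(b);y0,x0=int(v)-70,int(u)-40;r[y0:y0+150,x0:x0+80]=b[y0:y0+150,x0:x0+80]
    c=max(cv2.findContours(r,0,1)[0],key=cv2.contourArea);print(cv2.contourArea(c),cv2.approxPolyDP(c,2,True)[:,0].tolist())
    # predicted corners of an exactly vertical, centred blue body (foot end 8 mm up, top)
    for z in(-.112,.01): print(z,[tuple(int(q) for q in np.round(proj(m,g+T[:,0]*a+T[:,1]*bb+[0,0,z]))) for a in(-.013,.013) for bb in(-.025,.025)])
E
```

```text
[0.5601 0.2112 0.2196] 108.76634265486295 [ 0.   0.3 -3.6] [ 0.27  0.14  1.52  0.    1.48 -0.05]
scene tcp-5cm px 297 126
193.5 [[285, 124], [285, 150], [292, 155], [300, 148], [292, 151], [292, 126]]
-0.112 [(294, 157), (307, 145), (284, 152), (298, 141)]
0.01 [(295, 110), (310, 98), (285, 105), (300, 94)]
side tcp-5cm px 246 188
916.0 [[254, 164], [252, 167], [245, 164], [239, 168], [236, 165], [237, 213], [256, 211]]
-0.112 [(254, 207), (235, 209), (257, 211), (238, 213)]
0.01 [(254, 162), (234, 164), (257, 166), (237, 167)]
```

The module hangs vertical: its foot corners are within about 2 px of the predicted ones in both views. I'll lower it while watching the force.

Request:
arm_command(increments="0.9 0 0 15 0;0.9 0 0 30 0;0.9 0 0 40 0;0.9 0 0 46 0;0.9 0 0 50 0", grip_force=40)

```text
t: 11.4
tool_pos: [0.5602, 0.2099, 0.1682]
orientation: [-1.831, -2.552, 0.002]
force: [-0.4, 0.8, -3.1]
opening: 0.0507
gripper_force: 38.9
```

Request:
arm_command(increments="0.9 0 0 2 0;0.9 0 0 4 0;0.9 0 0 6 0;0.9 0 0 6 0")

```text
t: 11.8
tool_pos: [0.5609, 0.2099, 0.1638]
orientation: [1.831, 2.552, 0.0]
force: [-0.6, -0.9, -3.5]
opening: 0.0508
gripper_force: 38.9
```

Request:
arm_command(increments="0.9 0 0 2 0;0.9 0 0 4 0;0.9 0 0 6 0;0.9 0 0 8 0;0.9 0 0 8 0")

```text
t: 12.3
tool_pos: [0.562, 0.2098, 0.1588]
orientation: [1.83, 2.55, 0.003]
force: [-4.5, -5.0, 14.4]
opening: 0.0507
gripper_force: 38.6
```

Request:
arm_command(increments="0.9 0 0 2 0;0.9 0 0 4 0;0.9 0 0 6 0;0.9 0 0 6 0")

```text
t: 12.7
tool_pos: [0.5627, 0.2104, 0.1529]
orientation: [1.828, 2.55, 0.006]
force: [-0.6, -2.4, 11.8]
opening: 0.0505
gripper_force: 38.0
```

Request:
arm_command(increments="0.9 0 0 3 0;0.9 0 0 6 0;0.9 0 0 9 0;0.9 0 0 9 0;0.9 0 0 9 0")

```text
t: 13.2
tool_pos: [0.5627, 0.2106, 0.1438]
orientation: [1.828, 2.55, 0.006]
force: [-1.1, -1.3, 10.8]
opening: 0.0507
gripper_force: 38.4
```

Request:
arm_command(increments="0.9 0 0 3 0;0.9 0 0 6 0;0.9 0 0 8 0;0.9 0 0 8 0;0.9 0 0 8 0")

```text
t: 13.7
tool_pos: [0.5628, 0.2106, 0.1363]
orientation: [1.828, 2.55, 0.006]
force: [-3.3, -2.7, 14.9]
opening: 0.0506
gripper_force: 38.3
```

Request:
arm_command(increments="0.9 0 0 2 0;0.9 0 0 4 0;0.9 0 0 5 0;0.9 0 0 5 0")

```text
t: 14.1
tool_pos: [0.563, 0.2106, 0.1319]
orientation: [1.829, 2.55, 0.007]
force: [-3.9, -2.5, 19.1]
opening: 0.05
gripper_force: 39.0
```

Request:
arm_command(increments="0.9 0 0 1 0;0.9 0 0 2 0;0.9 0 0 2 0;0.9 0 0 2 0")

```text
t: 14.5
tool_pos: [0.5634, 0.2107, 0.1318]
orientation: [1.829, 2.549, 0.009]
force: [-7.8, -5.6, 29.5]
opening: 0.0503
gripper_force: 39.5
```

It stops hard at z = 0.1318 as predicted, with the force rising, so it's on the floor. Unload, release and check.

Request:
arm_command(increments="0.9 0 0 -2 0;0.9 0 0 -3 0;0.9 0 0 -3 0;0.5 0 0 -3 0")

```text
t: 14.9
tool_pos: [0.5632, 0.2108, 0.1319]
orientation: [1.829, 2.549, 0.008]
force: [0.2, -0.5, 9.5]
opening: 0.0502
gripper_force: 39.3
```

Request:
arm_command(increments="0 0 0 0 0;0 0 0 0 0;0 0 0 0 0;0 0 0 0 0;0 0 0 0 0")

```text
t: 15.4
tool_pos: [0.5605, 0.21, 0.1283]
orientation: [-1.831, -2.552, 0.001]
force: [-0.0, 0.2, 0.5]
opening: 0.0855
gripper_force: 0.0
```

Request:
arm_command(increments="0 0 0 0 0;0 0 0 -20 0;0 0 0 -60 0;0 0 0 -100 0;0 0 0 -100 0")

```text
t: 15.9
tool_pos: [0.5639, 0.211, 0.2362]
orientation: [1.827, 2.547, 0.014]
force: [0.5, 0.3, 0.8]
opening: 0.0932
gripper_force: 0.0
```

```bash
python3 - <<'E'
from h import *
s=robot.read_state();print(s["t"],s["tool_pos"].round(3),s["force"].round(1),s["opening"])
i=robot.read_camera("side");j=robot.read_camera("scene");S=robot.camera_model("scene");D=robot.camera_model("side")
a=cv2.resize(i[130:270,190:310],(400,466));b=cv2.resize(j[80:320,240:445],(400,466))
cv2.imwrite("pics/final.png",np.hstack([a,b]))
E
```

```text
15.9 [0.564 0.211 0.236] [0.5 0.3 0.8] 0.09320667875665767
```

View pics/final.png

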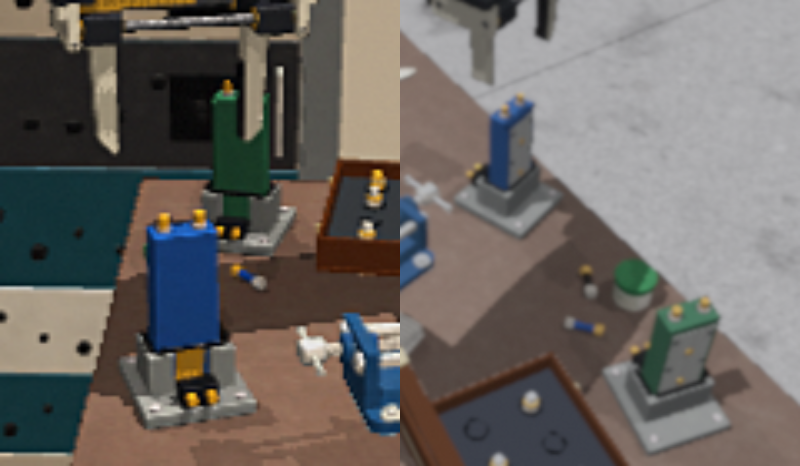

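The side view (left) shows the blue module upright in its dock, brass connectors up at (165,218) and (199,215). The scene view (right) shows the same, with the green module undisturbed. I'll check the height, then hand in.

```bash
python3 - <<'E'
from h import *
S=robot.camera_model("scene");D=robot.camera_model("side")
f=lambda p:(p[0]/3.333+190,p[1]/3.329+130);g=lambda p:((p[0]-400)/1.951+240,p[1]/1.942+80)
for a,b in(((182,217),(515,104)),):print(tri([ray(D,f(a)),ray(S,g(b))]))
E
```

```text
(array([0.56436005, 0.20889699, 0.14836293]), [np.float64(0.0010458654259642305), np.float64(0.0010458654259642788)])
```

Connector centres measure z = 0.148, which is what a fully seated module gives (142 mm top plus 6 mm).

```bash
python3 -c "
from plant import robot
print(robot.close_job())"
```

```text
the job is handed in; nothing more can be done
None
```

The blue module stands upright and fully home in the empty dock, released with the arm clear; the green module looked undisturbed in the last views, and the job was handed in at about 16 s.

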